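# Re-pin the pedal of the bin's foot plate

## Robot

A 6-joint arm with a two-finger parallel gripper is mounted at the origin on the work surface. World frame = base frame: x ahead of the robot, y to its left, z up, the work surface at z = 0. Lengths are in mm, angles in degrees, forces in N, time in s.
With the tool pointing down it reaches from about 325 to 875 mm from the base axis. Payload 4.4 kg.
Tool frame: the origin (TCP) lies midway between the tips of the shut fingers; the grasp point (between the pads) lies 19 mm behind it (pinch_z is the z of the grasp point in the tool frame, in mm); z points along the fingers, y is the line along which they close (so a half turn about z gives the same grasp; the last joint's range is limited). The gripper opens to 85 mm and grips with 20 to 120 N. Pads are 22 mm wide; open, the fingers measure 114 mm over their backs; the gripper's body (76 mm by 85 mm) begins 54 mm behind the grasp point. The pads swing forward as they close: fully open they stand 13 mm farther back than shut.
Start: joints at [65.632, 11.837, 88.321, -0, 79.842, -8.623], TCP at [156.039, 553.425, 231.282] pointing down, gripper open.
Joint ranges: [-156.59, 156.59], [-49.26, 127.26], [12.9, 141.05], [-63.56, 243.56], [4.71, 150.69], [-161.64, 161.64]. Speed limits (degrees/s): [159.86, 159.86, 180, 180, 180, 180].

## Interface

Orientations are given as [roll, pitch, yaw] about the fixed x, y, z axes, in that order (R = Rz(yaw) Ry(pitch) Rx(roll)).
In Python, from plant import * gives the robot as it stands. The module is installed in compiled form; this text tells all that it offers.
- The arm moves only by the tool step_arm, never from a script. Its argument "deltas" is one flat list of numbers, 4 for each row, row after row: the shift along the tool's x, y, z in cm, then the turn about the tool's z in rad. In form: [dx, dy, dz, roll, dx, dy, dz, roll, ...]. A call has 1 to 20 rows; each row is the pose to reach, as a shift and turn from the pose commanded when the call began, along the tool's axes at that moment; what a row does not reach only later rows make up. A row lasts 1/12 s, in which the tool goes at most 41.7 mm and 7.16 degrees, less where a joint would pass 70% of its speed; a pose out of reach is approached as far as the arm can. A call with a gripper value outside its range is refused whole. "jaw" is the gripper command: -1 is fully open, 1 is shut, values between are in proportion, set as the call begins (left out, the last holds). The fingers move at their own pace and stop on an object; "grip_force" is the grip in N (left out, the last holds). Time passes only in rows, so rows that repeat a pose let the fingers close. It gives the time, the measured TCP pose, the force, the opening and the grip force at its end, in the units of the state.
- sense(): the state, without advancing time (a new reading comes with each control period).
- capture(name): name is "scene" or "top"; returns a dict with "color" (480x640x3 uint8, red, green, blue), "mtx" (3x3 intrinsics, pixels), "R" (3x3) and "t" (3): a world point X has camera coordinates R X + t. Camera axes: x right, y down, z forward; pixel columns grow to the right and rows downward; lengths in mm; the calibration is good to about 2 mm. A picture is of the moment at which its call begins. There is no depth.
- sign_off(): hands the job in; it is judged then, once.
The state is a dict: "t": time; "q": joint angles; "qd": joint speeds; "joint_torque": joint torques, N m; "ee_pos": TCP position; "tcp_rot": TCP orientation; "wrist_force": force on the tool from outside, world axes, zero at the start; "torque": the same for the moment, N m; "grip_width": finger opening in mm; "finger_force": force on a finger pad.
Only numpy, scipy, OpenCV 4.12 (cv2) and the standard library are available. Lean on these libraries where they do the work, as an engineer would, in place of code of your own. Each camera call takes 0.05 s, during which the arm holds its last target. There are 200 camera calls.

## Task

Refit the pedal of the dustbin's foot plate: slide the pedal fully home, roll the straight pin across the plate into the groove, and push it along the groove through both ears and the pedal until its tail is flush with the ear at the end of the groove. The straight pin must never be lifted off the plate, so lay the bent pin, which is scrap and may be in the way, in the saucer. Leave the kitchen things round about where they are.

Things in the scene. Friction and masses are not known exactly. Their poses are not given: they have to be found in the camera images.
- foot: Grey plastic foot plate of a pedal bin, fixed. Origin at counter level, below the middle line of the groove; z up. It spans x -30 to 125 mm, y -102 to 125 mm; flat top 14 mm above the counter. Both pins lie on the flat top at x > 0, roughly parallel to the groove (y), one about 36 mm, the other about 84 mm from it; either may be the nearer.
- groove_end (a point): Open end of the plate's groove, at the plate edge (plate x 0, y 125, z 8 mm, on the groove floor). Groove 14 mm wide (x -7 to 7), floor 8 mm above the counter, 6 mm deep; runs along the plate's y to the near ear. Axes as the plate's.
- near_ear (a point): Centre of the hole in the outer face of the near ear (plate x 0, y -30, z 14 mm). Two upright ears, x -20 to 20 mm, 29 mm high: near y -42 to -30, far y -102 to -90 mm. Each has a hole along y, 15 mm wide (x), from 7.5 to 21.5 mm above the counter, in line with the groove. The pedal slides between them.
- home (a point): The point on the hole axis of the foot plate (plate coordinates x 0, y -72, z 14 mm; axes as the plate's) where the centre of the straight pin lies when its tail is flush with the near ear's outer face (the face at y = -30 mm); its tip then stands out 12 mm beyond the far ear.
- pedal (a joint): Slide of the black pedal, in m: 0 = fully home against its stop, where its hole (same size as the ears') lines up with the ears' holes; positive = drawn out towards the plate's -x. Stiff sliding friction, about 3 N; it stays where it is left.
- pedal_toe (a point): Centre of the pedal's flat outer end face, which looks to the plate's -x. Face 40 mm wide, from 3.5 to 28 mm above the counter. At home it is at plate x = -55, y = -66, z = 15 mm. Axes as the plate's.
- pin: The straight pin: plain steel rod, 12 mm diameter, 84 mm long, about 60 g, no head. Origin at its centre, x along its axis. It rolls easily. Lying on the plate its centre is 20 mm above the counter, in the groove 14 mm (level with the plate's top).
- bent: The bent pin: steel rod of 12 mm diameter, about 60 g, kinked 29 degrees in the middle into a shallow flat V that lies flat, 83 mm from end to end. Origin on the rod's axis at the bend; long direction x; both arms lean to its own +y (ends 11 mm towards +y). z up.
- saucer: White china saucer, loose, 170 mm across the rim, 22 mm high. Origin: centre of its underside. Flat inner floor about 5 mm up. The foot plate and the saucer stand one on the left and one on the right, either way round.
- salt: Glass salt jar, 48 mm diameter, 85 mm high, origin at the centre of its underside. Leave alone.
- pepper: Small amber pepper jar, 42 mm diameter, 62 mm high, origin at the centre of its underside. Leave alone.
- cup: Blue cup without handle, 72 mm diameter at the rim, 75 mm high, origin at the centre of its underside. Leave alone.
- strainer: Steel tea strainer, bowl 60 mm diameter and 22 mm high, handle to its +x, 135 mm long from the origin at the centre of the bowl's underside. Leave alone.
Mind the look-alikes: they are no part of the job. Several things look just like the saucer: the one meant starts farthest to the robot's left.

How it is judged (in metres and radians):
At the end, for the whole second after the job is handed in: The pedal is within 3 mm of home; the straight pin lies at rest through both ears and the pedal, within 0.08 rad of the hole axis, its tail flush with the near ear to within 6 mm proud or 8 mm sunk; the bent pin lies at rest in the saucer, its bend within 55 mm of the saucer's centre (value of joint pedal below 0.003 m and x of pin in the frame of home between -0.004 and 0.004 m and y of pin in the frame of home between -0.008 and 0.006 m and z of pin in the frame of home between -0.004 and 0.004 m and angle between the x axis of pin and the y axis of foot, either way round below 0.08 rad and linear speed of each of pin, bent below 0.01 m/s and horizontal distance between bent and saucer below 0.055 m and height (world z) of bent below 0.035 m); the robot touches nothing.
It fails at once if the straight pin is lifted more than 25 mm above the plate's top (height (world z) of pin above 0.045 m).
It fails at once if a jar, cup or strainer is moved more than 30 mm (distance of any of salt, pepper, cup, strainer from where it was at the start of the episode above 0.03 m).
It also fails if it takes over 72 s, if anything falls off the work surface, if the arm or the gripper's body presses on something with over 40 N, if the wrist force passes 120 N, or if a joint passes its speed limit or range.

## Working session

There is one attempt and no reset: what is moved stays moved. The work goes in short steps, Python scripts to look and compute and a tool call to move; the robot and the scene stay as the last step left them, time stands still between calls to the robot, and variables do not carry over. Pictures are saved under pics/ and viewed, at most 10 in all, crops included, and the job is handed in when it is done.

Besides the shell and the picture viewer there is one more tool, called after ">>>" as name(argument=value, ...) on one line, values as JSON. step_arm: Moves the arm, as the interface text tells. Its arguments: {"type":"object","properties":{"deltas":{"type":"array"},"jaw":{"type":"number"},"grip_force":{"type":"number"}},"required":["deltas"]}

```bash
mkdir -p pics; python3 - <<'E'
from plant import *
import cv2
s=sense(); print({k:s[k] for k in ('t','ee_pos','tcp_rot','grip_width')})
for n in ('scene','top'):
    c=capture(n); cv2.imwrite(f'pics/{n}0.png',c['color'][:,:,::-1]); print(n,c['mtx'],c['R'],c['t'], -c['R'].T@c['t'])
E
```

```text
{'t': 0.0, 'ee_pos': array([155.72157778, 552.71354043, 230.10949325]), 'tcp_rot': array([-1.79867631e+02, -1.93167824e-02,  1.64254667e+02]), 'grip_width': 85.27783098726998}
scene [[446.55883227   0.         322.38809738]
 [  0.         446.55883227 247.23646734]
 [  0.           0.           1.        ]] [[-0.88842838  0.45881651  0.01350625]
 [ 0.37828787  0.74852876 -0.54461269]
 [-0.25998711 -0.47874013 -0.83857891]] [ 517.3274014  -141.80765698 1059.17850669] [788.62522283 375.86000854 803.98735858]
top [[594.97432073   0.         328.94857185]
 [  0.         594.97432073 243.46904032]
 [  0.           0.           1.        ]] [[-0.02396145 -0.99959502  0.01535087]
 [-0.98205342  0.020662   -0.18746778]
 [ 0.18707468 -0.01956737 -0.98215079]] [ -47.33438098  553.3851578  1214.99609036] [ 315.02458433  -34.97497437 1297.7778849 ]
```

View pics/scene0.png

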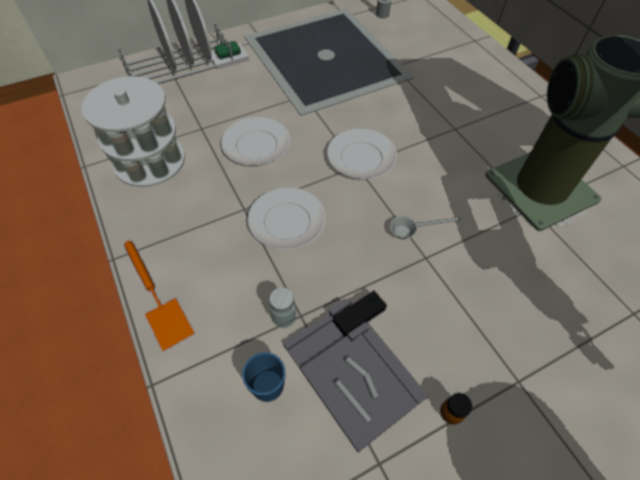

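View pics/top0.png

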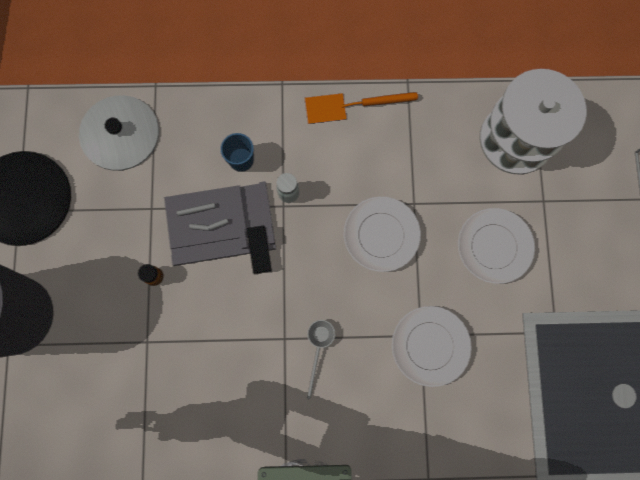

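The top view shows the plate at (165–275, 185–265) with the groove running left to right near row 245. The ears are at its right end, and the black pedal is drawn out at (259,250). The bent pin (210,226) is nearer the groove and the straight pin (196,210) is farther from it. The leftmost saucer is at (382,234).

```bash
cat > h.py <<'E'
import numpy as np, cv2
from plant import *
def ray(c,uv,z):
    uv=np.atleast_2d(np.array(uv,float)); K,R,t=c['mtx'],c['R'],c['t']; o=-R.T@t
    d=(R.T@np.linalg.inv(K)@np.c_[uv,np.ones(len(uv))].T).T
    return o+d*((z-o[2])/d[:,2])[:,None]
def proj(c,X):
    X=np.atleast_2d(np.array(X,float)); p=(c['R']@X.T).T+c['t']; p=(c['mtx']@p.T).T; return p[:,:2]/p[:,2:]
E
python3 - <<'E'
from h import *
t=capture('top'); s=capture('scene')
a=cv2.resize(t['color'][170:290,140:300],None,fx=5,fy=5,interpolation=cv2.INTER_CUBIC)
b=cv2.resize(s['color'][280:460,270:440],None,fx=3.3,fy=3.3,interpolation=cv2.INTER_CUBIC)
cv2.imwrite('pics/tc.png',a[:,:,::-1]);cv2.imwrite('pics/sc.png',b[:,:,::-1])
# saucer
g=t['color'].astype(int); 
m=((g.min(2)>195)).astype(np.uint8); 
for name,p in (('A',(382,234)),('B',(432,346)),('C',(497,245))): print(name,ray(t,[p],12).round(0))
# pins
sub=t['color'][185:262,165:245]; print(cv2.cvtColor(sub,cv2.COLOR_RGB2GRAY)[::4,::4])
E
```

```text
A [[ 579. -178.   12.]]
B [[ 332. -275.   12.]]
C [[ 549. -432.   12.]]
[[132 134 134 133 135 134 135 135 135 136 136 135 134 133 134 133 131 129
  110 134]
 [133 134 134 134 133 134 135 134 135 135 133 129 103  88  86  82  83  83
   83  52]
 [134 131 133 132 130 114  96  86  82  83  82  82  83  83  83  84  84  84
   82  58]
 [ 89  84  84  83  82  85  81  84  84  83  83  83  82  84  85  83  81  85
   82  63]
 [ 90  83  82  84  83  82  81  84  85  84  82  82  83  83  84  83  82  83
   82  71]
 [ 97  83  83  82  84  83  85  84  85  88 113 122 117  54  86  84  86  83
   85  81]
 [ 90  81  82  84  85 101 119 123 114  95  76  62  81  84  82  82  85  83
   83  81]
 [119  83  81 109 105  87  63  62  81  82  84  84  81  84  83  83  83  85
   83  83]
 [128  84  83  82  83  84  83  85  85  82  83  82  85  84  85  85  83  83
   85  84]
 [128  84  84  83  85  83  82  83  84  84  84  83  87  88 116 117  58  84
   85  83]
 [133  83  85  84  85  83 110 114 109 105  87 100 126 108  75  62  82  82
   86  83]
 [131  86  84  84  83  82  83  74  71  86 100  73  58  73  82  83  84  86
   83  85]
 [132  88  83  84  82  83  84  83  85  83  85  82  85  85  84  84  84  86
   85  84]
 [130  97  83  84  83  83  85  83  85  83  83  85  85  82  84  84  81  82
   74  82]
 [131 109  85  85  84  84  86  85  83  84  83  80  67  62  82  84  84  83
   85  82]
 [131 118  85  84  80  81  59  56  80  83  84  85  83  83  84  82  86  83
   85  86]
 [132 130  80  83  84  84  82  85  85  85  85  84  85  83  83  85  84  84
   85  82]
 [133 133  84  81  84  86  84  87  83  87  87  84  83  86  83  83  86  84
   83  79]
 [132 133  85  84  86  86  84  84  84  84  82  84  83  76  52  65  90 128
  136 134]
 [132 131  85  82  85  82  81  74  56  72 126 129 131 132 133 132 133 133
  134 134]]
```

View pics/tc.png

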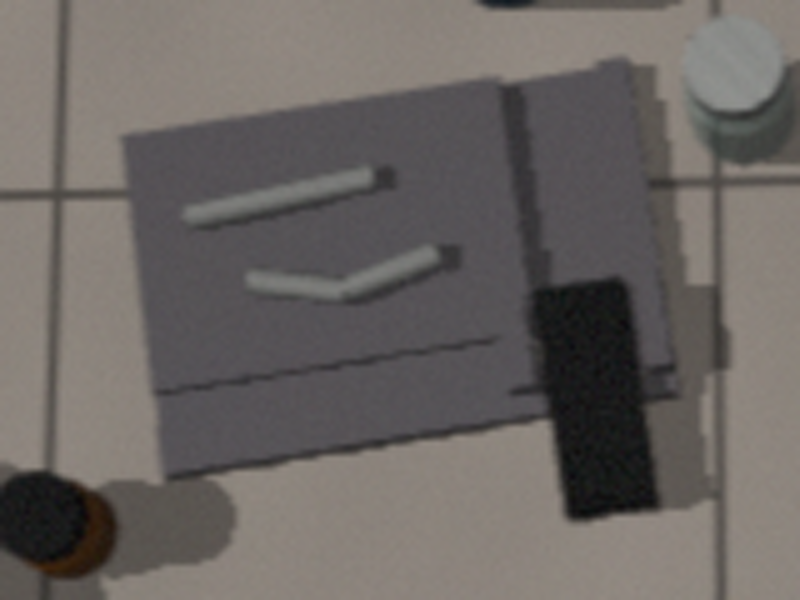

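View pics/sc.png

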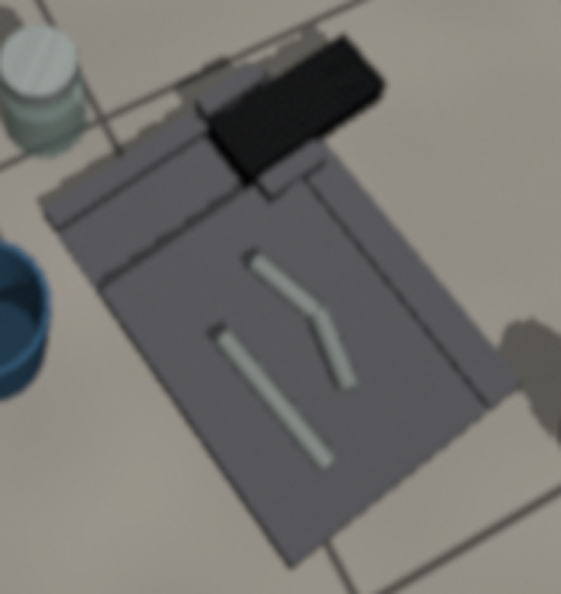

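The crops show three things clearly: the bent pin's bend at top px (208.6,228.6), the straight pin from (177,213) to (215,205), and the groove's dark wall from (171.4,248.4) to (239.4,238). Next I'll fit the plate pose from its clean edges and measure the pins.

```bash
cat > m.py <<'E'
from h import *
t=capture('top'); s=capture('scene')
def edge(c,a,b,n=60,h=5,pol=1):
    "subpixel points of strongest gradient across segment a-b"
    g=cv2.GaussianBlur(cv2.cvtColor(c['color'],cv2.COLOR_RGB2GRAY).astype(np.float32),(0,0),.8)
    a,b=np.array(a,float),np.array(b,float); d=(b-a)/np.linalg.norm(b-a); nn=np.array([-d[1],d[0]])
    k=np.arange(-h,h+.01,.2); P=a+np.linspace(.05,.95,n)[:,None]*(b-a)
    M=P[:,None]+k[None,:,None]*nn
    v=cv2.remap(g,M[...,0].astype(np.float32),M[...,1].astype(np.float32),cv2.INTER_LINEAR)
    gr=np.abs(np.gradient(v,axis=1)); i=gr.argmax(1); return P+k[i][:,None]*nn
def line(X):
    vx,vy,x,y=cv2.fitLine(X[:,:2].astype(np.float32),cv2.DIST_HUBER,0,.01,.01).ravel(); return np.array([x,y]),np.array([vx,vy])
def cross(l,m):
    k=np.linalg.solve(np.c_[l[1],-m[1]],m[0]-l[0]); return l[0]+k[0]*l[1]
if __name__=='__main__':
    q=lambda x,y:(140+x/5-.4,170+y/5-.4); r=lambda x,y:(270+x/3.3-.35,280+y/3.3-.35)
    ang=lambda l:np.degrees(np.arctan2(l[1][1],l[1][0]))
    for n,c,f,T,L in (('top',t,q,((123,135),(490,82)),((123,135),(167,478))),('scene',s,r,((290,560),(105,295)),((290,560),(500,395)))):
        # top camera sees upper edges of x=125, y=125; scene camera: lower edges may mix
        lt=line(ray(c,edge(c,f(*T[0]),f(*T[1]),h=3),14)); ll=line(ray(c,edge(c,f(*L[0]),f(*L[1]),h=3),14))
        print(n,'corner(125,125)',cross(lt,ll).round(1),ang(lt).round(2),ang(ll).round(2))
    lg=line(ray(t,edge(t,q(157,392),q(490,341),h=2),12)); print('groove wall x=7',lg[0],ang(lg))
    lt=line(ray(t,edge(t,q(123,135),q(490,82),h=3),14)); print('dist top-groove', abs(np.cross(lt[1],lg[0]-lt[0])))
    for n,c,box in (('top',t,(168,195,236,236)),('scene',s,(328,350,385,425))):
        x0,y0,x1,y1=box; g=cv2.cvtColor(c['color'],cv2.COLOR_RGB2GRAY)[y0:y1,x0:x1]
        k,lab,st,ce=cv2.connectedComponentsWithStats((g>97).astype(np.uint8))
        for i in range(1,k):
            if st[i,4]<25: continue
            ys,xs=np.where(lab==i); X=ray(c,np.c_[xs+x0,ys+y0],23); rc=cv2.minAreaRect(X[:,:2].astype(np.float32))
            p=line(X); pr=(X[:,:2]-p[0])@p[1]
            print(n,st[i,4],'mean',X.mean(0).round(1),'rect',np.round(rc,1) if 0 else rc,'ang',ang(p).round(1), 'ends',(p[0]+p[1]*pr.min()).round(1),(p[0]+p[1]*pr.max()).round(1))
    # pedal dark, saucer
    g=t['color'].max(2); m=(g<45).astype(np.uint8); m[:,:240]=0; m[:220]=0; m[280:]=0; m[:,280:]=0
    ys,xs=np.where(m); rc=cv2.minAreaRect(ray(t,np.c_[xs,ys],28)[:,:2].astype(np.float32)); print('pedal',rc,cv2.boxPoints(rc).round(1))
E
python3 m.py 2>&1 | grep -v Depr
```

```text
lt=line(ray(t,edge(t,q(123,135),q(490,82),h=3),14)); print('dist top-groove', abs(np.cross(lt[1],lg[0]-lt[0])))
top corner(125,125) [673.3 303.9] -81.84 8.24
scene corner(125,125) [676.  304.8] -81.84 8.28
groove wall x=7 [566.07654 210.35086] -82.570496
dist top-groove 119.40758
top 130 mean [642.5 231.6  23. ] rect ((642.335205078125, 231.90875244140625), (7.669974327087402, 81.11942291259766), 11.899075508117676) ang -78.2 ends [634.1 271.6] [650.8 192.2]
top 141 mean [604.8 203.7  23. ] rect ((604.2587280273438, 203.52377319335938), (16.696022033691406, 81.65876770019531), 7.473775863647461) ang -81.9 ends [599.2 244. ] [610.7 163.1]
scene 256 mean [605.1 201.8  23. ] rect ((604.8087158203125, 201.3428955078125), (17.912796020507812, 83.12931823730469), 7.635472774505615) ang -81.8 ends [599.3 242.5] [611.2 160.2]
scene 277 mean [642.5 231.4  23. ] rect ((642.6045532226562, 230.2986602783203), (9.656654357910156, 84.41699981689453), 11.337772369384766) ang -78.5 ends [634.4 271.7] [651.2 189. ]
scene 79 mean [690.9 240.8  23. ] rect ((687.2171630859375, 239.219482421875), (20.774478912353516, 14.940900802612305), 62.29426956176758) ang 89.6 ends [690.4 226.5] [690.6 251.7]
pedal ((548.7536010742188, 88.04641723632812), (103.1058578491211, 52.52392578125), 8.638230323791504) [[493.8 106.3]
 [501.7  54.3]
 [603.7  69.8]
 [595.8 121.8]]
```

>>> step_arm(deltas=[-42.4,-37.15,15.0,1.153,-42.4,-37.15,15.0,1.153,-42.4,-37.15,15.0,1.153,-42.4,-37.15,15.0,1.153,-42.4,-37.15,15.0,1.153,-42.4,-37.15,15.0,1.153,-42.4,-37.15,15.0,1.153,-42.4,-37.15,15.0,1.153,-42.4,-37.15,15.0,1.153,-42.4,-37.15,15.0,1.153,-42.4,-37.15,15.0,1.153,-42.4,-37.15,15.0,1.153,-42.4,-37.15,15.0,1.153,-42.4,-37.15,15.0,1.153,-42.4,-37.15,15.0,1.153,-42.4,-37.15,15.0,1.153,-42.4,-37.15,15.0,1.153], jaw=1, grip_force=30)

```text
t: 1.72
ee_pos: [462.9, 80.9, 81.1]
tcp_rot: [-179.9, -0.0, 98.1]
wrist_force: [-0.5, 0.5, 0.1]
grip_width: 0.1
finger_force: 0.0
```

>>> step_arm(deltas=[0,0,3.5,0,0,0,6.6,0,0,0,6.6,0,0,1.0,6.6,0,0,1.7,6.6,0,0,2.2,6.6,0,0,2.6,6.6,0,0,3.0,6.6,0,0,3.3,6.6,0,0,3.6,6.6,0,0,3.8,6.6,0,0,3.9,6.6,0])

```text
t: 2.72
ee_pos: [503.2, 86.7, 17.0]
tcp_rot: [179.9, -0.0, 98.2]
wrist_force: [-2.7, 0.5, 5.5]
grip_width: -0.0
finger_force: 2.4
```

>>> step_arm(deltas=[0,0.2,0,0,0,0.4,0,0,0,0.5,0,0,0,0.6,0,0,0,0.7,0,0,0,0.8,0,0,0,0.8,0,0])

```text
t: 3.3
ee_pos: [509.9, 87.5, 16.7]
tcp_rot: [-180.0, 0.0, 98.2]
wrist_force: [-6.0, -0.4, 8.5]
grip_width: 0.1
finger_force: 4.0
```

>>> step_arm(deltas=[0,0.1,0,0,0,0.2,0,0,0,0.3,0,0,0,0.3,0,0])

```text
t: 3.63
ee_pos: [510.2, 87.6, 16.5]
tcp_rot: [-179.6, 0.0, 98.2]
wrist_force: [-12.3, -1.6, 15.2]
grip_width: 0.1
finger_force: 8.4
```

>>> step_arm(deltas=[0,-1.0,0,0,0,-2.0,0,0,0,-2.0,-4,0,0,0,-7,0,3.0,3.0,-7,0,6,6,-7,0,10.05,10.35,-7,0,10.05,10.35,-7,0,10.05,10.35,-7,0,10.05,10.35,-7,0,10.05,10.35,-7,0])

```text
t: 4.55
ee_pos: [600.0, 201.5, 84.8]
tcp_rot: [-179.9, 0.0, 98.2]
wrist_force: [-0.1, -0.4, 0.1]
grip_width: 0.1
finger_force: 0.0
```

>>> step_arm(deltas=[0,0,0,0,0,0,0,0,0,0,0,0], jaw=0.15)

```text
t: 4.8
ee_pos: [600.4, 201.2, 85.3]
tcp_rot: [-180.0, 0.0, 98.1]
wrist_force: [-0.2, 0.6, 0.2]
grip_width: 35.7
finger_force: 0.0
```

```bash
python3 - <<'E'
from h import *
t=capture('top'); s=capture('scene'); st=sense(); print(st['ee_pos'],st['tcp_rot'])
# plate frame + check of pedal
O=np.array([567.7,162.5]);a=np.radians(8.2);ex=np.array([np.cos(a),np.sin(a)]);ey=np.array([-ex[1],ex[0]])
d=st['ee_pos'][:2]-O; print('plate',d@ex,d@ey)
b=np.hstack([cv2.resize(s['color'][270:450,270:440],None,fx=3,fy=3),cv2.resize(t['color'][170:290,165:295],None,fx=3,fy=4.5)])
b=cv2.resize(b,None,fx=min(1,800/b.shape[1]),fy=min(1,800/b.shape[1]))
cv2.imwrite('pics/p2.png',b[:,:,::-1])
E
```

```text
[600.7265784  201.49654283  85.41890479] [-1.79998596e+02  1.25345557e-03  9.81421212e+01]
plate 38.250957610104706 33.88730551758479
```

View pics/p2.png

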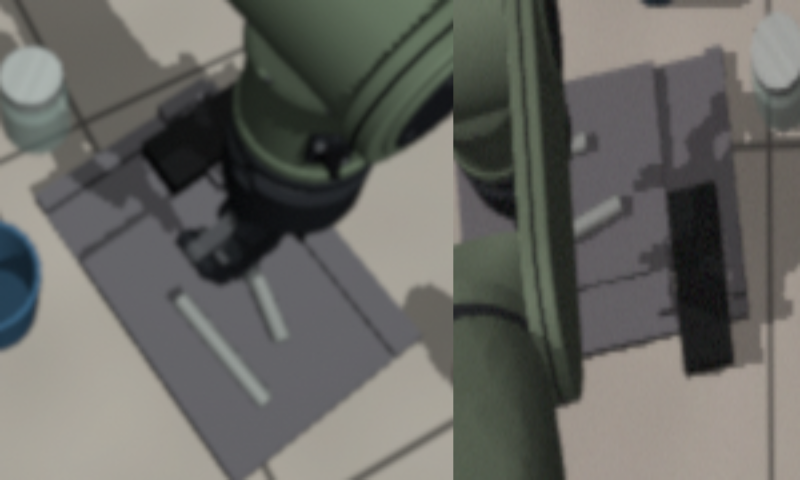

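The picture shows the pedal slid in: left view (190,150), right view (700,270). The gripper stands over the bend of the bent pin. I'll lower onto it and grip.

>>> step_arm(deltas=[0,0,3,0,0,0,5,0,0,0,6.3,0,0,0,6.9,0,0,0,6.9,0,0,0,6.9,0])

```text
t: 5.4
ee_pos: [601.5, 202.2, 16.8]
tcp_rot: [180.0, -0.0, 98.2]
wrist_force: [0.1, 1.2, 0.2]
grip_width: 36.1
finger_force: 0.0
```

>>> step_arm(deltas=[0,0,0,0,0,0,0,0,0,0,0,0,0,0,0,0,0,0,0,0,0,0,0,0], jaw=1, grip_force=40)

```text
t: 5.9
ee_pos: [602.2, 202.3, 17.9]
tcp_rot: [179.8, -0.0, 98.2]
wrist_force: [-0.5, -1.0, 6.5]
grip_width: 10.4
finger_force: 39.2
```

The width of 10.4 mm is less than the pin's 12 mm, so the tips are gripping above its middle. I'll regrip lower.

>>> step_arm(deltas=[0,0,0,0,0,0,0,0,0,0,0.4,0,0,0,0.4,0], jaw=0.5)

```text
t: 6.23
ee_pos: [601.3, 202.3, 14.1]
tcp_rot: [-180.0, 0.0, 98.2]
wrist_force: [-4.2, -0.9, 11.9]
grip_width: 21.6
finger_force: 6.0
```

>>> step_arm(deltas=[0,0,0,0,0,0,0,0,0,0,0,0,0,0,0,0,0,0,0,0], jaw=1, grip_force=50)

```text
t: 6.65
ee_pos: [602.0, 202.5, 14.5]
tcp_rot: [179.9, -0.0, 98.2]
wrist_force: [-2.6, -1.1, 10.7]
grip_width: 10.8
finger_force: 48.2
```

>>> step_arm(deltas=[0,0,-0.5,0,0,0,-1,0,0,0,-2,0,0,0,-4,0,0,0,-6,0,0,0,-8,0,0,0,-8,0,0,0,-8,0])

```text
t: 7.32
ee_pos: [602.0, 202.4, 93.7]
tcp_rot: [179.8, -0.0, 98.2]
wrist_force: [-0.4, -0.4, -1.3]
grip_width: 10.4
finger_force: 47.0
```

```bash
python3 - <<'E'
from h import *
t=capture('top'); s=capture('scene'); st=sense(); print(st['ee_pos'],st['grip_width'],st['finger_force'],st['wrist_force'])
b=np.hstack([cv2.resize(s['color'][270:450,230:410],None,fx=2.2,fy=2.2),cv2.resize(t['color'][170:290,140:260],None,fx=3.3,fy=3.3)])
cv2.imwrite('pics/p3.png',b[:,:,::-1])
E
```

```text
[599.8068483  201.945864    90.86979661] 10.231059277459847 46.95894509553909 [ 0.69795454 -0.09186144 -1.06875168]
```

View pics/p3.png

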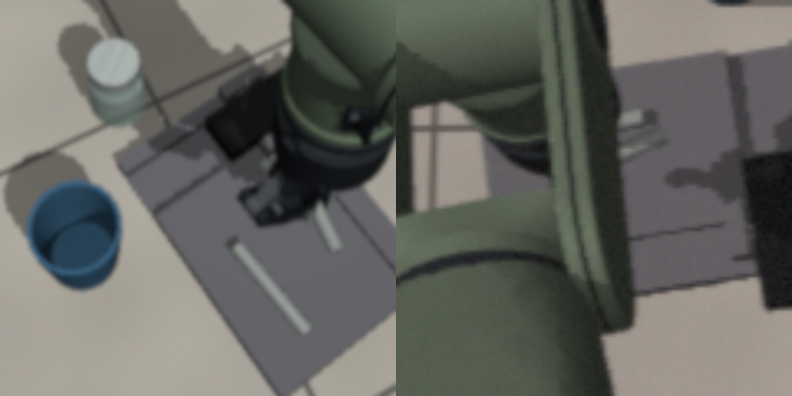

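The bent pin is up: its shadow has separated at (660,140) in the right view, and the grip holds at 47 N. I'll carry it to the saucer.

>>> step_arm(deltas=[-37.3,-7.7,-2,0,-37.3,-7.7,-2,0,-37.3,-7.7,-2,0,-37.3,-7.7,-2,0,-37.3,-7.7,-2,0,-37.3,-7.7,-2,0,-37.3,-7.7,-2,0,-37.3,-7.7,-2,0,-37.3,-7.7,-2,0,-37.3,-7.7,-2,0,-37.3,-7.7,-2,0,-37.3,-7.7,2,0,-37.3,-7.7,5,0,-37.3,-7.7,5,0])

```text
t: 8.58
ee_pos: [571.1, -173.2, 33.9]
tcp_rot: [-179.2, -0.6, 98.3]
wrist_force: [-3.1, 2.3, -2.2]
grip_width: 10.5
finger_force: 47.0
```

>>> step_arm(deltas=[0,0,0,0,0,0,0,0,0,0,0,0,0,0,0,0])

```text
t: 8.92
ee_pos: [579.8, -178.3, 44.8]
tcp_rot: [179.8, 0.1, 98.2]
wrist_force: [0.5, -0.7, -0.5]
grip_width: 10.5
finger_force: 47.0
```

>>> step_arm(deltas=[0,0,1.5,0,0,0,2.6,0,0,0,3.1,0,0,0,3.4,0,0,0,3.6,0,0,0,3.6,0])

```text
t: 9.42
ee_pos: [577.7, -178.0, 6.0]
tcp_rot: [-180.0, -0.0, 98.2]
wrist_force: [0.4, 0.4, -0.6]
grip_width: 10.3
finger_force: 47.1
```

>>> step_arm(deltas=[0,0,0,0,0,0,0,0,0,0,0,0,0,0,0,0], jaw=0.3)

```text
t: 9.75
ee_pos: [578.3, -178.2, 6.8]
tcp_rot: [180.0, 0.0, 98.2]
wrist_force: [0.5, 0.2, -0.3]
grip_width: 29.7
finger_force: 0.0
```

>>> step_arm(deltas=[0,0,-1.5,0,0,0,-4,0,0,0,-8,0,0,0,-10,0,0,0,-10,0])

```text
t: 10.17
ee_pos: [582.4, -180.1, 113.3]
tcp_rot: [179.4, 0.4, 98.2]
wrist_force: [0.9, -0.4, 1.5]
grip_width: 29.6
finger_force: 0.0
```

>>> step_arm(deltas=[39.65,12.15,0,-0.058,39.65,12.15,0,-0.058,39.65,12.15,0,-0.058,39.65,12.15,0,-0.058,39.65,12.15,0,-0.058,39.65,12.15,0,-0.058,39.65,12.15,0,-0.058,39.65,12.15,0,-0.058,39.65,12.15,0,-0.058,39.65,12.15,0,-0.058,39.65,12.15,0,-0.058,39.65,12.15,0,-0.058,39.65,12.15,0,-0.058,39.65,12.15,0,-0.058])

```text
t: 11.33
ee_pos: [641.2, 230.4, 105.6]
tcp_rot: [-179.9, 0.0, 101.4]
wrist_force: [0.6, -0.5, 0.2]
grip_width: 29.7
finger_force: 0.0
```

```bash
python3 - <<'E'
from h import *
t=capture('top'); s=capture('scene'); st=sense(); print(st['ee_pos'],st['tcp_rot'])
g=t['color'][195:275,340:425]; gg=cv2.cvtColor(g,cv2.COLOR_RGB2GRAY)
# saucer by mask
m=(cv2.cvtColor(t['color'],cv2.COLOR_RGB2GRAY)>145).astype(np.uint8)
b=np.hstack([cv2.resize(s['color'][270:450,230:410],None,fx=2.2,fy=2.2),cv2.resize(g,(396,396))])
cv2.imwrite('pics/p4.png',b[:,:,::-1])
E
```

```text
[641.56969175 230.04403599 106.0229343 ] [-1.79958219e+02  1.45394905e-02  1.01394206e+02]
```

View pics/p4.png

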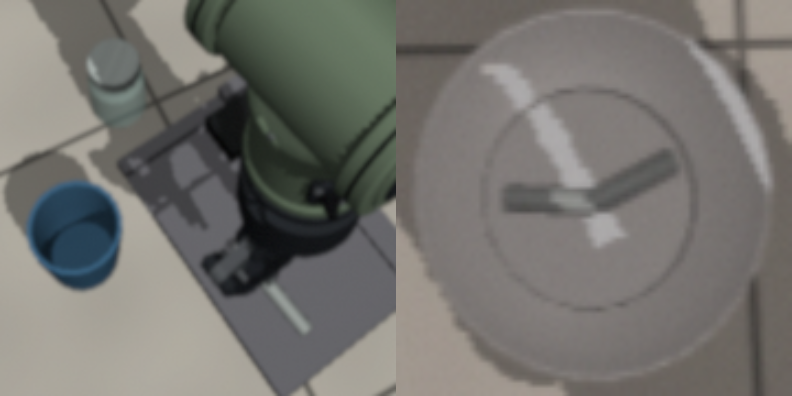

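The right view shows the bent pin resting at the middle of the saucer (590,195). The left view shows the gripper over the straight pin. I'll lower around it and cage it loosely.

>>> step_arm(deltas=[0,0,3,0,0,0,6,0,0,0,8,0,0,0,8.9,0,0,0,8.9,0,0,0,8.9,0])

```text
t: 11.93
ee_pos: [642.2, 230.8, 17.6]
tcp_rot: [180.0, 0.0, 101.4]
wrist_force: [-0.0, 0.0, 0.8]
grip_width: 30.0
finger_force: 0.0
```

>>> step_arm(deltas=[0,0,0,0,0,0,0,0,0,0,0,0,0,0,0,0], jaw=0.6, grip_force=20)

```text
t: 12.27
ee_pos: [642.1, 231.8, 18.0]
tcp_rot: [179.9, -0.0, 101.5]
wrist_force: [-0.9, -0.4, -0.7]
grip_width: 17.0
finger_force: 0.0
```

>>> step_arm(deltas=[0,-0.3,0.15,0,0.03,-0.7,0.15,0.01,0.06,-1.2,0.15,0.02,0.1,-1.7,0.15,0.03,0.13,-2.2,0.15,0.04,0.16,-2.7,0.15,0.05,0.2,-3.2,0.15,0.058,0.23,-3.7,0.15,0.058,0.26,-4.2,0.15,0.058,0.3,-4.7,0.15,0.058,0.33,-5.2,0.15,0.058,0.36,-5.7,0.15,0.058,0.4,-6.1,0.15,0.058,0.4,-6.4,0.15,0.058])

```text
t: 13.43
ee_pos: [577.4, 222.9, 15.7]
tcp_rot: [-180.0, -0.0, 98.2]
wrist_force: [0.1, -0.1, -0.0]
grip_width: 17.1
finger_force: 0.2
```

>>> step_arm(deltas=[0,-0.3,0,0,0,-0.6,0,0,0,-0.9,0,0,0,-1.1,0,0,0,-1.3,0,0,0,-1.5,0,0,0,-1.7,0,0,0,-1.9,0,0,0,-2.1,0,0,0,-2.1,0,0])

```text
t: 14.27
ee_pos: [556.7, 219.8, 15.6]
tcp_rot: [-180.0, 0.0, 98.2]
wrist_force: [-0.5, 0.0, -0.0]
grip_width: 17.2
finger_force: 0.0
```

```bash
python3 - <<'E'
from h import *
t=capture('top'); s=capture('scene'); st=sense(); print(st['ee_pos'],st['wrist_force'],st['finger_force'])
b=np.hstack([cv2.resize(s['color'][290:440,290:440],None,fx=2.6,fy=2.6),cv2.resize(t['color'][180:280,150:250],None,fx=3.9,fy=3.9)])
cv2.imwrite('pics/p5.png',b[:,:,::-1])
E
```

```text
[557.22824598 219.90030731  15.74629954] [-0.2763292   0.1289478  -0.07197866] 0.0
```

View pics/p5.png

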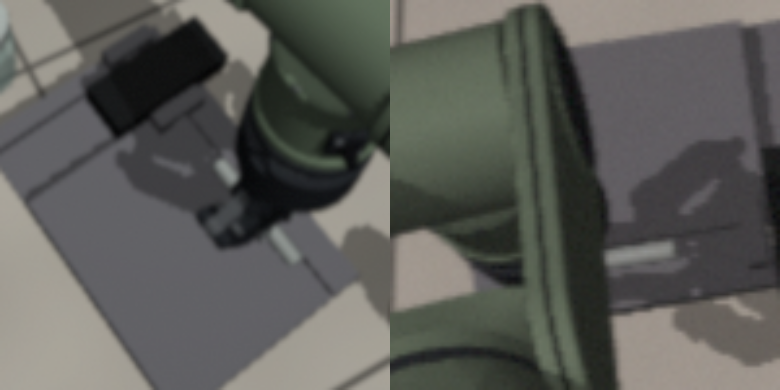

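The pin lies in the groove: left view (225,170)–(290,250), right view (640,250), in line with the groove edge. I'll go behind its tail and push.

>>> step_arm(deltas=[0,0,0,0,0,0,0,0,0,0,-1,0,0,0,-2,0,0,0,-4,0,3,0.2,-4,0,6.7,0.2,-4,0,6.7,0.2,-4,0,6.7,0.2,-4,0], jaw=0.4)

```text
t: 15.12
ee_pos: [550.1, 288.4, 57.4]
tcp_rot: [179.9, -0.0, 98.4]
wrist_force: [-0.1, -0.8, 0.3]
grip_width: 25.7
finger_force: 0.0
```

>>> step_arm(deltas=[0,0,0,0,0,0,0,0,0,0,0,0,0,0,2,0,0,0,3.5,0,0,0,4.0,0,0,0,4.0,0], jaw=1)

```text
t: 15.7
ee_pos: [549.0, 285.2, 14.6]
tcp_rot: [-179.8, 0.0, 98.1]
wrist_force: [-0.8, -0.4, 0.2]
grip_width: 0.1
finger_force: 0.0
```

```bash
python3 - <<'E'
from h import *
t=capture('top'); s=capture('scene'); st=sense(); print(st['ee_pos'],st['wrist_force'],st['grip_width'])
O=np.array([567.7,162.5]);a=np.radians(8.2);ex=np.array([np.cos(a),np.sin(a)]);ey=np.array([-ex[1],ex[0]])
d=st['ee_pos'][:2]-O; print('plate',d@ex,d@ey)
g=cv2.cvtColor(s['color'],cv2.COLOR_RGB2GRAY)
k,lab,sa,ce=cv2.connectedComponentsWithStats((g>97).astype(np.uint8)[330:420,340:430])
for i in range(1,k):
    if 30<sa[i,4]<600:
        ys,xs=np.where(lab==i); X=ray(s,np.c_[xs+340,ys+330],17)[:,:2]-O; P=np.c_[X@ex,X@ey]; print(sa[i,4],P.min(0).round(1),P.max(0).round(1),P.mean(0).round(1))
b=np.hstack([cv2.resize(s['color'][290:440,290:440],None,fx=2.6,fy=2.6),cv2.resize(t['color'][180:280,150:250],None,fx=3.9,fy=3.9)])
cv2.imwrite('pics/p6.png',b[:,:,::-1])
E
```

```text
[550.14322375 285.97235733  15.9460445 ] [ 0.37602069 -0.22881631 -0.27712635] -0.2439697673997983
plate 0.23345084432566587 124.7141087351198
152 [-14.3 133.4] [ 25.9 154.2] [  3.  142.3]
```

View pics/p6.png

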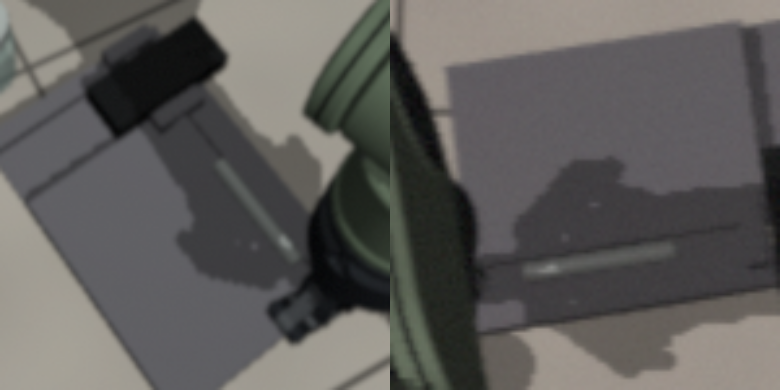

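Both views show the pin in the groove, at (220,160)–(290,250) left and (525,268)–(675,248) right. I'll check where the fingertips project before pushing.

```bash
python3 - <<'E'
from h import *
t=capture('top'); s=capture('scene')
p=proj(s,[[550,286,16],[550,286,90],[640,231,16]]); print((p-[290,290])*2.6)
O=np.array([567.7,162.5]);a=np.radians(8.2);ex=np.array([np.cos(a),np.sin(a)]);ey=np.array([-ex[1],ex[0]])
for c,uv,z in ((t,[(150+135/3.9,180+89/3.9),(150+285/3.9,180+68/3.9)],17),(s,[(290+292/2.6,290+252/2.6),(290+218/2.6,290+160/2.6)],17)):
    X=ray(c,uv,z)[:,:2]-O; print(np.c_[X@ex,X@ey].round(1))
E
```

```text
[[326.97076167 300.59417261]
 [350.02434255 270.41617584]
 [167.17622657 288.26599306]]
[[102.   80.4]
 [100.5  -5. ]]
[[-1.7 87.5]
 [-1.5  8.8]]
```

>>> step_arm(deltas=[-1.0,0,0.05,0,-1.8,0,0.05,0,-2.3,0,0.05,0,-2.8,0,0.05,0,-3.3,0,0.05,0,-3.8,0,0.05,0,-4.3,0,0.05,0,-4.8,0,0.05,0,-5.3,0,0.05,0,-5.8,0,0.05,0,-6.3,0,0.05,0,-6.7,0,0.05,0,-7.1,0,0.05,0,-7.5,0,0.05,0])

```text
t: 17.07
ee_pos: [560.5, 211.9, 15.3]
tcp_rot: [180.0, -0.0, 98.2]
wrist_force: [-0.3, 1.3, 1.3]
grip_width: -0.1
finger_force: 0.5
```

>>> step_arm(deltas=[-0.4,0,0,0,-0.8,0,0,0,-1.2,0,0,0,-1.6,0,0,0,-2.0,0,0,0,-2.4,0,0,0,-2.8,0,0,0,-3.2,0,0,0])

```text
t: 17.73
ee_pos: [565.0, 180.2, 15.2]
tcp_rot: [-180.0, 0.0, 98.2]
wrist_force: [-0.3, 1.6, 0.4]
grip_width: -0.3
finger_force: 0.5
```

>>> step_arm(deltas=[-0.4,0,0,0,-0.8,0,0,0,-1.2,0,0,0,-1.6,0,0,0,-2.0,0,0,0,-2.4,0,0,0,-2.8,0,0,0])

```text
t: 18.32
ee_pos: [568.9, 152.4, 15.1]
tcp_rot: [-180.0, 0.0, 98.2]
wrist_force: [-1.0, 1.1, 0.2]
grip_width: -0.0
finger_force: 0.2
```

>>> step_arm(deltas=[-0.3,0,0,0,-0.5,0,0,0,-0.7,0,0,0,-0.8,0,0,0,-0.8,0,0,0])

```text
t: 18.73
ee_pos: [570.2, 144.7, 15.3]
tcp_rot: [-180.0, 0.0, 98.2]
wrist_force: [-0.5, 0.1, 0.8]
grip_width: 0.3
finger_force: 0.0
```

>>> step_arm(deltas=[-0.1,0,0,0,-0.2,0,0,0,-0.3,0,0,0,-0.3,0,0,0])

```text
t: 19.07
ee_pos: [570.6, 142.0, 15.3]
tcp_rot: [-180.0, -0.0, 98.2]
wrist_force: [1.6, 1.1, 0.5]
grip_width: -0.0
finger_force: 0.2
```

>>> step_arm(deltas=[-0.1,0,0,0,-0.2,0,0,0,-0.2,0,0,0])

```text
t: 19.32
ee_pos: [570.6, 141.9, 15.3]
tcp_rot: [180.0, -0.2, 98.2]
wrist_force: [-1.2, 5.9, -0.5]
grip_width: 0.2
finger_force: 3.3
```

>>> step_arm(deltas=[0.5,0,0,0,2.0,0,0,0,3.0,0,0,0,3.0,0,-4,0,5,0,-8,0,10,-3,-12,0,14,-6,-15,0,18,-9,-15,0,22,-12,-15,0,26,-15,-15,0,30,-18,-15,0,30,-18,-15,0,30,-18,-15,0])

```text
t: 20.4
ee_pos: [347.6, 412.9, 165.7]
tcp_rot: [180.0, -0.0, 98.3]
wrist_force: [0.9, 0.8, -0.5]
grip_width: -0.5
finger_force: 0.0
```

```bash
python3 - <<'E'
from h import *
t=capture('top'); s=capture('scene'); st=sense(); print(st['ee_pos'],st['wrist_force'],st['t'])
b=np.hstack([cv2.resize(s['color'][270:400,290:420],None,fx=3,fy=3),cv2.resize(t['color'][180:278,200:298],(390,390))])
cv2.imwrite('pics/p7.png',b[:,:,::-1])
E
```

```text
[346.07467776 414.50537826 165.72563308] [0.99911092 0.10320285 0.82247905] 20.5
```

View pics/p7.png

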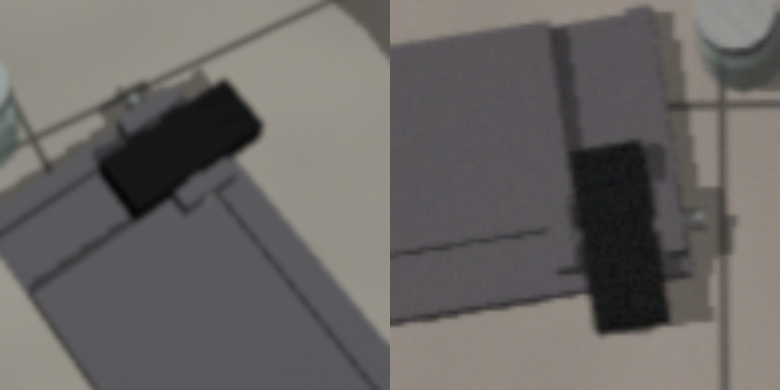

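The groove is empty and the tip stands out past the far ear, at (700,217) in the right view. I'll measure how far it protrudes.

```bash
python3 - <<'E'
from h import *
t=capture('top'); s=capture('scene')
O=np.array([567.7,162.5]);a=np.radians(8.2);ex=np.array([np.cos(a),np.sin(a)]);ey=np.array([-ex[1],ex[0]])
f=lambda x,y:(200+(x-390)*98/390-.4,180+y*98/390-.4)
for n,uv,z in (('tip end',f(706,218),14),('far ear top edge',f(686,253),29),('toe corners',f(598,333),3.5),('toe',f(668,323),3.5)):
    X=ray(t,[uv],z)[:,:2]-O; print(n,np.c_[X@ex,X@ey].round(1))
X=ray(s,[(290+122/3,270+95/3)],14)[:,:2]-O; print('scene tip',np.c_[X@ex,X@ey].round(1))
g=cv2.cvtColor(t['color'],cv2.COLOR_RGB2GRAY); print(g[230:240,268:286])
E
```

```text
tip end [[  -1.8 -114.6]]
far ear top edge [[ -22.5 -101.4]]
toe corners [[-53.9 -45.7]]
toe [[-54.7 -84.6]]
scene tip [[   2.8 -119.2]]
[[ 84  87  91  84  74  78  88  92  90  91  89  92  93  90  75  63  99 128]
 [ 85  88  87  87  75  78  85  89  89  90  91  89  90  90  76  65  98 129]
 [ 86  88  88  88  77  69  73  74  79  86  85  85  91  90  75  66 100 130]
 [ 86  88  89  86  80  72  69  73  83 101 106  95  90  89  76  63  94 124]
 [ 84  85  86  89  84  83  81  87 106 122 113  99  91  90  78  61  73  92]
 [ 88  87  86  88  85  83  82  87  90  91  97  94  92  92  76  60  69  83]
 [ 88  88  90  86  87  81  79  79  78  74  78  85  91  90  77  61  73  84]
 [ 83  86  85  87  87  82  74  69  69  69  74  86  90  92  80  62  69  88]
 [ 81  87  86  88  86  75  74  82  91  90  90  93  90  90  78  59  69  87]
 [ 74  87  86  87  83  76  74  83  94  94  95  92  92  92  77  61  66  88]]
```

The tip end is at y −114.6 (−114 expected) and the pedal toe at x about −54.3 (−55 at home). Everything fits, so I'll hand it in.

```bash
python3 -c "
from plant import *
print(sign_off())"
```

```text
the job is handed in; nothing more can be done
None
```

The job is handed in at about 20.5 s of the 72 s allowed, with no verdict returned: the pedal is home, the straight pin is through both ears and the pedal with its tail flush (tip measured at y −114.6 mm, −114 expected), and the bent pin is in the leftmost saucer.

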